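# Pack the toy cricket set: lay bat and wicket flat in their tray compartments

## Robot

A 7-joint arm with a two-finger parallel gripper is mounted at the origin on the work surface. World frame = base frame: x ahead of the robot, y to its left, z up, the work surface at z = 0. Lengths are in m, angles in rad, forces in N, time in s.
With the tool pointing down it reaches from about 0.425 to 0.925 m from the base axis. Payload 6.8 kg.
Tool frame: the origin (TCP) lies on the front face of the gripper's body, between the roots of the fingers; the fingertips stand 73 mm ahead of it and the grasp point (between the pads) lies 54 mm ahead of it (env.nose_length is the distance from the TCP to the fingertips, in m); z points along the fingers, y is the line along which they close (so a half turn about z gives the same grasp; the last joint's range is limited). The gripper opens to 85 mm and grips with 20 to 120 N. Pads are 22 mm wide; open, the fingers measure 114 mm over their backs; the gripper's body (76 mm by 85 mm) begins 54 mm behind the grasp point. The pads swing forward as they close: fully open they stand 13 mm farther back than shut.
Start: joints at [1.134, 0.477, 0.022, 1.555, -0.011, 1.109, -0.083], TCP at [0.218, -0.639, 0.304] pointing down, gripper open.
Joint ranges: [-2.96, 2.96], [-0.34, 2.1], [-1.41, 1.46], [0.24, 2.44], [-1.37, 4.51], [0.17, 1.92], [-2.96, 2.96]. Speed limits (rad/s): [2.39, 2.39, 3.14, 3.14, 3.14, 3.14, 3.14].

## Interface

Orientations are given as a unit quaternion [w, x, y, z].
In Python, from cell import env, kin, camera, calibration, job gives the robot as it stands. The module is installed in compiled form; this text tells all that it offers. Calls block until the motion is done:
- env.reach(position, orientation): joint-space move of the TCP to a pose.
- env.movel(position, velocity=0.15, rot=None, stop_force=None): straight line of the TCP; rot=None keeps the orientation; velocity is the mean speed in m/s. With stop_force (N) it stops when the force on the tool has changed by that much, and returns True; else False.
- env.goto_joints(angles): joint-space move.
- env.grip(opening, f_grip=None): finger opening in m; f_grip is the grip in N (None keeps the last); returns when the fingers have stopped.
- env.dwell(seconds).
- kin.inverse_kinematics(position, orientation): joint angles nearest the present ones, or None.
- env.get_state(): the state.
- camera(name): name is "scene" or "top" or "wrist"; returns (picture, depth): 420x560x3 uint8, blue, green, red; 420x560 float32, m along the optical axis (not along the pixel's ray), 0 where there is no reading.
- calibration(name): a dict with "fx", "fy", "cx", "cy" (pixels), "k1" (the pictures are not rectified: a ray, as slopes to the right and down, at radius r is drawn at 1 + k1 r^2 times it, then the intrinsics apply), "rvec" (rotation vector, rad) and "tvec" (3), from world to camera coordinates, as OpenCV has them. Camera axes: x right, y down, z forward; pixel columns grow to the right and rows downward; lengths in m; the calibration is good to about 2 mm. A picture is of the moment at which its call begins: read the wrist's pose just before it. calibration takes no time and is no camera call; for the wrist camera it gives the pose at the moment of the call.
A pose or a line that the arm cannot do raises env.PlanningError and nothing moves.
- job.job_done(): hands the job in; it is judged then, once.
The state is a dict: "time": time; "qpos": joint angles; "joint_velocities": joint speeds; "joint_torque": joint torques, N m; "tcp_pos": TCP position; "orientation": TCP orientation; "force": force on the tool from outside, world axes, zero at the start; "torque": the same for the moment, N m; "opening": finger opening in m; "gripper_force": force on a finger pad.
Only numpy, scipy, OpenCV 4.12 (cv2) and the standard library are available. Lean on these libraries where they do the work, as an engineer would, in place of code of your own. Each camera call takes 0.05 s, during which the arm holds its last target. There are 200 camera calls.

## Task

Pack the toy cricket set for the customer: take the long toy bat, which stands on edge in the drying rack, and the flat wooden wicket that lies on the bench, and lay each of them flat and fully home in the compartment of the packing tray cut to its outline, the bat's handle in the narrow neck and the wicket's wide foot in the wide end. Lay the bat in flat from the gripper; do not let it topple over into the tray, and leave the short bat in the rack, the ball in the tray and the paints, pen and dolls where they are.

Things in the scene. Friction and masses are not known exactly. Their poses are not given: they have to be found in the camera images.
- bat: Long toy bat, plain wood, 50 g, 14 mm thick: blade 100 x 46, then handle 60 x 18 mm. Origin amid the blade. x to the handle (blade -50..50, handle to 110; centre of mass +15), z across the 46 mm width, y through the thickness; faces alike. Starts on edge in a rack groove (z up), top 54 mm above the bench. Lying flat, y is vertical. Freed on the bench leaning over 17 deg, it topples flat.
- bat_end (a point): End face of the long bat's handle, 110 mm along the bat's x from its origin; axes as the bat's. The grip that takes the bat in the rack (across its 14 mm thickness) cannot lay it flat: put it down on the bench and take it again across its 46 mm width, near x = +10 mm.
- wicket: Flat toy wicket, plain wood, 98 mm long, 14 mm thick, 32 g: foot board 64 wide x 20 mm long at its -x end, then three parallel stumps, together 45 mm wide, to its +x end. Lies flat on the open bench between rack and tray; faces alike. Origin at its middle, 7 mm up; x from foot to stump ends (-49..49 mm), z through the thickness. Grip across the stumps at the origin.
- tray: Fixed wooden tray 192 (x) x 240 (y) x 20 mm high; origin under its centre, x roughly away from the robot. Floor 6 mm thick; pockets 14 mm deep, so a part that is home is flush with the ledges. A finger cut-out down to the floor crosses all ledges from x = -45 to +5 mm: 35 mm or more free beside each part, open at the tray's sides. A 36 mm square pocket at (64, 60) mm holds a ball.
- tray_bat (a point): Where the bat's origin is when home: (-30, -60, 13) mm in the tray's frame, axes as the tray's. The bat's outline is cut here: blade pocket 104 x 50 mm (tray x -82..22 mm), then a neck 24 mm wide for the handle to tray x = 82 mm. The bat's x lies along the tray's x.
- tray_wicket (a point): Where the wicket's origin is when home: (-20, 60, 13) mm in the tray's frame, axes as the tray's. The wicket's outline is cut here: wide end 68 mm wide (tray x -71..-47 mm) for the foot, then 49 mm wide to tray x = 31 mm for the stumps. The wicket's x lies along the tray's x.
- rack: Fixed wooden drying rack 110 (x) x 150 mm (y); origin under its centre, x roughly away from the robot. Base 8 mm thick; two grooves along x, 17 mm wide, at y = -40 and +40 mm, between rails 90 mm long and 10 mm wide, tops 28 mm up. The long bat stands in one groove, the short in the other; their upper 26 mm stand clear of the rails.
- short_bat: Short toy bat, bystander, like the long one but 102 mm long (blade 66 x 46 mm, handle 36 x 18 mm, 14 mm thick), standing on edge in the rack's other groove; origin at the middle of its blade. Leave it there.
- ball_center (a point): Centre of a wooden ball, 32 mm across, lying in the tray's square pocket; bystander.
- doll_a: Turned green doll, 98 mm tall, 42 mm across, standing on the bench beyond the work; bystander, origin under its base.
- doll_b: Turned orange doll, 83 mm tall, 42 mm across; bystander, origin under its base.
- paint_jar: Clear paint jar, 70 mm tall, 56 mm across; bystander, origin under its base.
- paint_cup: Steel paint cup, 60 mm tall, 64 mm across; bystander, origin under its base.
- marker: Black marker pen, 134 mm long, 11 mm thick, lying on the bench near the robot; bystander, origin on the bench under the middle of its barrel.
Not all that is in view belongs to the job. Leave any grey or turquoise look-alike of the bat alone.

How it is judged:
By the outcome, as a careful person would: the job done as asked, in the order asked, and still so for the second after the job is handed in, with the robot touching nothing.
It also fails if it takes over 61 s, if anything falls off the work surface, if the arm or the gripper's body presses on something with over 40 N, if the wrist force passes 120 N, or if a joint passes its speed limit or range.

## Working session

There is one attempt and no reset: what is moved stays moved. The work goes in short steps, each a Python script; the robot and the scene stay as the last script left them, time stands still between calls to the robot, and variables do not carry over. Pictures are saved under pics/ and viewed, at most 11 in all, crops included, and the job is handed in when it is done.

```bash
mkdir -p pics; ls
cat > h.py <<'E'
import numpy as np, cv2
from cell import env, kin, camera, calibration, job
def ray2plane(c,px,z):
    """pixels (N,2) -> world points on plane z"""
    px=np.atleast_2d(np.float64(px)); K=np.array([[c['fx'],0,c['cx']],[0,c['fy'],c['cy']],[0,0,1.]])
    n=cv2.undistortPoints(px[:,None],K,np.array([c['k1'],0,0,0,0.]))[:,0]
    R=cv2.Rodrigues(np.float64(c['rvec']))[0]; t=np.float64(c['tvec']).ravel()
    o=-R.T@t; d=np.c_[n,np.ones(len(n))]@R
    return o+d*((z-o[2])/d[:,2])[:,None]
def cloud(c,dep):
    h,w=dep.shape; K=np.array([[c['fx'],0,c['cx']],[0,c['fy'],c['cy']],[0,0,1.]])
    v,u=np.mgrid[:h,:w]; px=np.c_[u.ravel(),v.ravel()].astype(float)
    n=cv2.undistortPoints(px[:,None],K,np.array([c['k1'],0,0,0,0.]))[:,0]
    P=np.c_[n,np.ones(len(n))]*dep.reshape(-1,1)
    R=cv2.Rodrigues(np.float64(c['rvec']))[0]; t=np.float64(c['tvec']).ravel()
    return ((P-t)@R).reshape(h,w,3)
def proj(c,P):
    K=np.array([[c['fx'],0,c['cx']],[0,c['fy'],c['cy']],[0,0,1.]])
    return cv2.projectPoints(np.float64(P).reshape(-1,1,3),np.float64(c['rvec']),np.float64(c['tvec']),K,np.array([c['k1'],0,0,0,0.]))[0][:,0]
E
python3 - <<'E'
from h import *
for n in('scene','top'):
    c=calibration(n); p,d=camera(n); cv2.imwrite(f'pics/{n}0.png',p); np.savez(f'{n}0.npz',p=p,d=d)
    print(n,c)
print(env.get_state()['time'])
E
```

```text
pics
scene {'fx': 481.71443002849094, 'fy': 481.71443002849094, 'cx': 282.54131962085677, 'cy': 209.4800104553793, 'k1': -0.04077335681983705, 'rvec': array([ 1.53659845,  1.83017298, -0.93082631]), 'tvec': array([ 0.13296788, -0.26903475,  1.69433787])}
top {'fx': 515.7827462972947, 'fy': 515.7827462972947, 'cx': 267.08763247286333, 'cy': 209.8661633489458, 'k1': -0.02802555516773146, 'rvec': array([ 2.1761723 , -2.20778516,  0.09781049]), 'tvec': array([-0.04145116,  0.56101783,  1.09162983])}
0.1
```

View pics/top0.png

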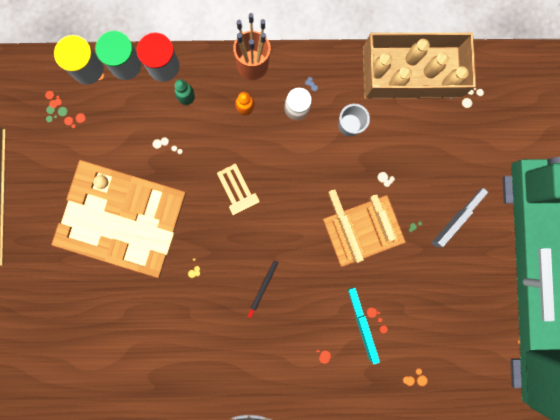

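View pics/scene0.png

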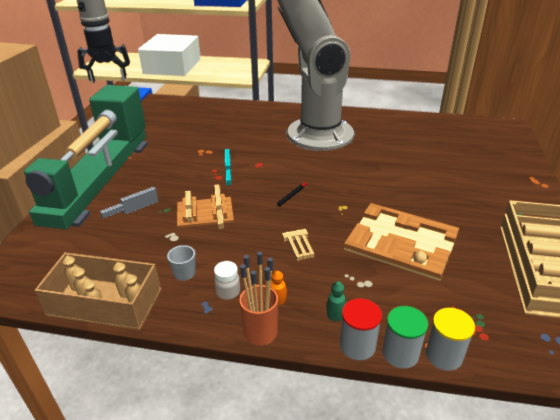

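Top view: the tray is at (118,218) and the wicket at (238,190). The rack is at (365,230). The pale long piece in its left groove, (337,192)-(357,262), is the long bat candidate, and the shorter piece at (383,217) is the short bat. The look-alikes are turquoise at (364,325) and grey at (460,217). Only the long piece in the rack is plain wood and about 160 mm long. I'll confirm it in a crop.

Run:
```python
from h import *
c=calibration('top'); z=np.load('top0.npz'); p,d=z['p'],z['d']; W=cloud(c,d)
cs=calibration('scene'); zs=np.load('scene0.npz')
a=cv2.resize(p[180:275,315:415],None,fx=4,fy=4,interpolation=2); b=cv2.resize(zs['p'][175:235,165:245],None,fx=5,fy=5,interpolation=2)
im=np.zeros((400,800,3),np.uint8); im[:380,:400]=a; im[:300,400:]=b; cv2.imwrite('pics/crop1.png',im)
hsv=cv2.cvtColor(p,cv2.COLOR_BGR2HSV)
for (u,v) in [(118,218),(238,190),(365,230),(345,225),(383,217),(100,215),(90,255),(70,180)]: print((u,v),hsv[v,u],W[v,u].round(4))
def mask(x0,x1,y0,y1,zlo,zhi): 
    m=np.zeros(p.shape[:2],bool); m[y0:y1,x0:x1]=1
    return m&(W[...,2]>zlo)&(W[...,2]<zhi)
def rect(m,z,name):
    cn=max(cv2.findContours(m.astype(np.uint8),0,cv2.CHAIN_APPROX_NONE)[0],key=cv2.contourArea)[:,0]
    P=ray2plane(c,cn,z)[:,:2]; r=cv2.minAreaRect((P*1000).astype(np.float32)); print(name,r, cv2.boxPoints(r).round(1).tolist()); 
rect(mask(40,200,150,290,.010,.045),.02,'tray')
rect(mask(205,270,150,225,.005,.03),.014,'wicket')
rect(mask(310,370,180,275,.033,.07),.05,'bat')
rect(mask(368,410,180,275,.033,.07),.05,'short')
rect(mask(310,415,180,275,.003,.07),.008,'rack')
# bat profile
m=mask(310,370,180,275,.033,.07); Q=W[m]; ctr=Q[:,:2].mean(0); w,V=np.linalg.eigh(np.cov(Q[:,:2].T)); ax=V[:,1]; ax=ax*np.sign(ax[0])
s=(Q[:,:2]-ctr)@ax; print(ctr,ax,s.min(),s.max())
for k in np.arange(-.1,.1,.01):
    q=Q[(s>=k)&(s<k+.01)]
    if len(q): print(round(k,3),len(q),q[:,2].max().round(4),np.median(q[:,2]).round(4))
print('bench',np.median(W[300:340,150:220,2]))
```

```text
(118, 218) [ 29  30 255] [0.5482 0.2753 0.0059]
(238, 190) [ 25  74 254] [0.6048 0.0129 0.0164]
(365, 230) [ 18 147 251] [ 0.5141 -0.262   0.0126]
(345, 225) [ 26  70 254] [ 0.5239 -0.2118  0.053 ]
(383, 217) [ 27  64 255] [ 0.5394 -0.2917  0.0563]
(100, 215) [ 29  31 255] [0.5553 0.3147 0.0054]
(90, 255) [ 15 160 239] [0.4688 0.331  0.02  ]
(70, 180) [ 11 161 130] [ 0.6342  0.3843 -0.0029]
tray ((595.3250732421875, 255.5019989013672), (243.6560821533203, 93.51612854003906), 72.78722381591797) [[514.5999755859375, 153.0], [603.9000244140625, 125.30000305175781], [676.0, 358.0], [586.7000122070312, 385.70001220703125]]
wicket ((611.5827026367188, 16.667457580566406), (98.89515686035156, 63.099674224853516), 25.874250411987305) [[553.2999877929688, 23.5], [580.9000244140625, -33.29999923706055], [669.7999877929688, 9.899999618530273], [642.2999877929688, 66.5999984741211]]
bat ((524.6015625, -214.27035522460938), (158.55784606933594, 18.82132911682129), 19.242883682250977) [[446.70001220703125, -231.5], [452.8999938964844, -249.3000030517578], [602.5999755859375, -197.0], [596.29998779
[... 343 characters left out ...]
703125), (168.07574462890625, 156.31802368164062), 19.348176956176758) [[432.20001220703125, -205.6999969482422], [484.0, -353.20001220703125], [642.5999755859375, -297.5], [590.7999877929688, -150.0]]
[ 0.52276237 -0.21431694] [0.94693056 0.32143819] -0.07716235684528909 0.08159790494446598
-0.08 30 0.0566 0.0538
-0.07 34 0.0593 0.0545
-0.06 37 0.058 0.0541
-0.05 36 0.0587 0.0535
-0.04 40 0.0576 0.0542
-0.03 38 0.0594 0.0536
-0.02 42 0.0571 0.0535
-0.01 41 0.0585 0.0538
-0.0 40 0.0584 0.0536
0.01 40 0.0589 0.0534
0.02 35 0.0564 0.0399
0.03 33 0.045 0.0404
0.04 33 0.0449 0.0403
0.05 33 0.0439 0.0405
0.06 33 0.0451 0.0404
0.07 33 0.0437 0.0397
0.08 6 0.0432 0.0407
bench -0.0002642579028551635
```

View pics/crop1.png

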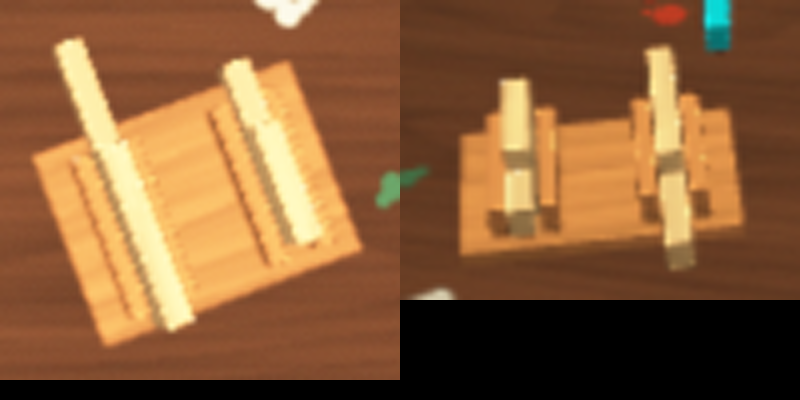

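The crop confirms it: the long plain bat is in the left groove, with its handle pointing away from the robot. Next I'll get the edges more precisely.

Run:
```python
from h import *
c=calibration('top'); z=np.load('top0.npz'); p,d=z['p'],z['d']; W=cloud(c,d); hsv=cv2.cvtColor(p,cv2.COLOR_BGR2HSV)
R=cv2.Rodrigues(c['rvec'])[0]; print('cam',-R.T@c['tvec'], env.nose_length)
def rect(m,z,name):
    cn=max(cv2.findContours(m.astype(np.uint8),0,cv2.CHAIN_APPROX_NONE)[0],key=cv2.contourArea)
    P=ray2plane(c,cv2.convexHull(cn)[:,0],z)[:,:2]; r=cv2.minAreaRect((P*1000).astype(np.float32)); print(name,np.round(r[0],1),np.round(r[1],1),round(r[2],2),cv2.boxPoints(r).round(1).tolist()); return r
def roi(m,x0,x1,y0,y1):
    o=np.zeros_like(m); o[y0:y1,x0:x1]=m[y0:y1,x0:x1]; return o
V=hsv[...,2]>170
rect(roi(V,40,200,150,290),.02,'tray')
rect(roi(V,210,270,155,225),.014,'wicket')
rect(roi(V,310,420,180,275),.008,'rackish')
m=roi(W[...,2]>.048,310,370,180,275); Q=W[m&(W[...,2]<.06)]
r=rect(m,.054,'blade top')
m2=roi((W[...,2]>.034)&(W[...,2]<.046),310,370,180,215); rect(m2,.04,'handle top')
# pale pockets
pale=roi((hsv[...,1]<60)&V,40,200,150,290)
n,l,st,ce=cv2.connectedComponentsWithStats(pale.astype(np.uint8))
for i in range(1,n):
    if st[i,4]>60: rect(l==i,.006,'pocket')
P=W[roi(np.ones_like(V),270,420,180,280)&(W[...,2]>.020)&(W[...,2]<.032)]; print(len(P),P.mean(0))
mk=roi(hsv[...,2]<50,240,285,250,325); cn=np.argwhere(mk)[:,::-1]; q=ray2plane(c,cn,.005); print('marker',q.min(0),q.max(0))
```

```text
cam [ 0.47944999 -0.03085912  1.13017269] 0.0726
tray [546.8 270. ] [245.4 194.9] 72.13 [[416.3999938964844, 183.1999969482422], [601.9000244140625, 123.30000305175781], [677.2000122070312, 356.8999938964844], [491.70001220703125, 416.70001220703125]]
wicket [610.1  17.6] [100.9  66. ] 25.87 [[550.2999877929688, 25.200000762939453], [579.0999755859375, -34.099998474121094], [669.9000244140625, 9.899999618530273], [641.0999755859375, 69.30000305175781]]
rackish [ 536.  -252.3] [169.  153.7] 19.38 [[430.79998779296875, -207.89999389648438], [481.79998779296875, -352.79998779296875], [641.2000122070312, -296.79998779296875], [590.2000122070312, -151.8000030517578]]
blade top [ 496.8 -223.8] [98.8 16.6] 17.09 [[447.1000061035156, -230.39999389648438], [452.0, -246.3000030517578], [546.4000244140625, -217.3000030517578], [541.5, -201.39999389648438]]
handle top [ 572.9 -197.3] [57.3 14.9] 19.66 [[543.4000244140625, -199.89999389648438], [548.4000244140625, -213.89999389648438], [602.4000244140625, -194.6999969482422], [597.2999877929688, -180.60000610351562]]
pocket [523.7 277.3] [159.3 2
[... 263 characters left out ...]
tdin>", line 22, in <module>
  File "h.py", line 6, in ray2plane
    n=cv2.undistortPoints(px[:,None],K,np.array([c['k1'],0,0,0,0.]))[:,0]
      ~~~~~~~~~~~~~~~~~~~^^^^^^^^^^^^^^^^^^^^^^^^^^^^^^^^^^^^^^^^^^^
cv2.error: OpenCV(4.12.0) /io/opencv/modules/calib3d/src/undistort.dispatch.cpp:347: error: (-215:Assertion failed) CV_IS_MAT(_src) && CV_IS_MAT(_dst) && (_src->rows == 1 || _src->cols == 1) && (_dst->rows == 1 || _dst->cols == 1) && _src->cols + _src->rows - 1 == _dst->rows + _dst->cols - 1 && (CV_MAT_TYPE(_src->type) == CV_32FC2 || CV_MAT_TYPE(_src->type) == CV_64FC2) && (CV_MAT_TYPE(_dst->type) == CV_32FC2 || CV_MAT_TYPE(_dst->type) == CV_64FC2) in function 'cvUndistortPointsInternal'
```

```bash
cat >> h.py <<'E'
from scipy.spatial.transform import Rotation as Ro
def ori(yaw,lean=0):
    """tool down, x along yaw, closing across it; lean tips the held part's top to its left"""
    u=np.array([np.cos(yaw),np.sin(yaw),0]); z=np.array([0,0,-1.]); R=np.c_[u,np.cross(z,u),z]
    R=Ro.from_rotvec(-lean*u)*Ro.from_matrix(R); return R.as_quat(scalar_first=True),R.as_matrix()
def best(pos,yaw,lean=0):
    """pick yaw or yaw+pi by joint travel of last joint"""
    out=[]
    for k in (0,np.pi,-np.pi):
        q,R=ori(yaw,lean) 
        if k: q=(Ro.from_quat(q,scalar_first=True)*Ro.from_rotvec([0,0,np.pi])).as_quat(scalar_first=True)
        j=kin.inverse_kinematics(pos,q)
        if j is not None: out.append((np.abs(np.array(j)-env.get_state()['qpos']).max(),abs(j[6]),list(q),np.round(j,2)))
    return min(out,key=lambda o:o[0]) if out else None
def st(m=''):
    s=env.get_state(); print(m,'t%.2f'%s['time'],np.round(s['tcp_pos'],4),'op%.4f'%s['opening'],'gf%.1f'%s['gripper_force'],'F',np.round(s['force'],1))
E
python3 - <<'E'
from h import *
yaw=np.deg2rad(19.2); u=np.array([np.cos(yaw),np.sin(yaw),0]); n=np.array([-u[1],u[0],0])
g=np.array([.4968,-.2238,0])+.015*u
b=best(g+[0,0,.25],yaw); print(b)
env.grip(.04,40)
env.reach(g+[0,0,.25],b[2]); st('hover')
c=calibration('wrist'); p,d=camera('wrist'); cv2.imwrite('pics/w1.png',p); W=cloud(c,d)
for lo,hi,h in((.048,.06,.054),(.034,.046,.040)):
    m=(W[...,2]>lo)&(W[...,2]<hi)&(np.abs((W-g)@n)<.03)
    cn=max(cv2.findContours(m.astype(np.uint8),0,1)[0],key=cv2.contourArea)[:,0]
    r=cv2.minAreaRect((ray2plane(c,cn,h)[:,:2]*1000).astype(np.float32)); print(r)
E
```

```text
(np.float64(0.941367372875843), np.float64(1.0244443263127623), [np.float64(0.0), np.float64(0.985996037070505), np.float64(0.16676874671610226), np.float64(0.0)], array([ 0.46,  0.35, -0.21,  1.89,  0.09,  0.91, -1.02]))
hover t2.48 [ 0.5107 -0.2203  0.2501] op0.0404 gf0.0 F [-0.5  0.1  0.3]
((497.0278015136719, -223.61036682128906), (99.66098022460938, 13.936553955078125), 19.70656967163086)
((570.569091796875, -197.21377563476562), (60.20626449584961, 13.812175750732422), 19.31947898864746)
```

Run:
```python
from h import *
yaw=np.deg2rad(19.5); u=np.array([np.cos(yaw),np.sin(yaw),0]); n=np.array([-u[1],u[0],0]); Z=np.array([0,0,1.])
O=np.array([.497,-.2236,0]); q,_=ori(yaw); g=O+.015*u
env.movel(g+.125*Z,.2,rot=q)
print(env.movel(g+.108*Z,.06,stop_force=12)); st('down')
env.grip(.008,40); st('grip')
env.movel(g+.175*Z,.15); st('lift')
th=np.deg2rad(30); a=np.cos(th)*Z+np.sin(th)*n; b=np.cos(th)*n-np.sin(th)*Z
T=O+.05*u+.072*n+.023*a-.007*b+.077*a+.015*u
ql,_=ori(yaw,th)
print(T,best(T,yaw,th))
env.movel(T+.05*Z,.12,rot=ql); st('above')
print(env.movel(T-.006*Z,.05,stop_force=3)); st('touch')
p,d=camera('scene'); cv2.imwrite('pics/s2.png',cv2.resize(p[130:280,140:340],None,fx=4,fy=4))
```

```text
False
down t3.73 [ 0.511  -0.2185  0.1078] op0.0400 gf0.0 F [-0.2 -0.  -0.1]
grip t4.08 [ 0.5114 -0.2186  0.1083] op0.0130 gf39.8 F [ 0.3 -0.1  1.2]
lift t4.68 [ 0.5107 -0.2185  0.1745] op0.0130 gf39.6 F [-0.3 -0.4 -1. ]
[ 0.51957086 -0.09261475  0.09010254] (np.float64(1.0535409206334947), np.float64(2.102763676325648), [np.float64(0.25508067810041524), np.float64(0.9519740506998715), np.float64(0.16357905943701284), np.float64(0.04383087687479022)], array([-0.57,  0.62,  0.47,  2.2 ,  0.73,  0.37, -2.1 ]))
above t5.92 [ 0.5193 -0.0933  0.1399] op0.0133 gf39.6 F [ 0.3  0.  -1.5]
True
touch t6.84 [ 0.5194 -0.0924  0.0901] op0.0129 gf40.9 F [-2.7  2.1  8.8]
```

View pics/s2.png

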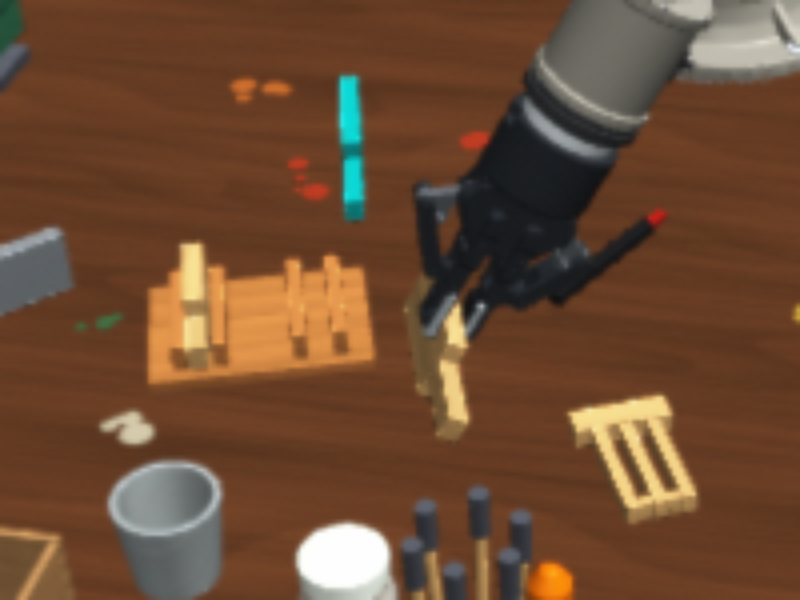

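The bat is held leaning about 30°, with its lower edge on the bench in the clear space between the rack and the wicket. I'll release it, back off along the tool axis and look again.

Run:
```python
from h import *
yaw=np.deg2rad(19.5); u=np.array([np.cos(yaw),np.sin(yaw),0]); n=np.array([-u[1],u[0],0]); Z=np.array([0,0,1.])
th=np.deg2rad(30); a=np.cos(th)*Z+np.sin(th)*n
env.grip(.026); t=np.array(env.get_state()['tcp_pos'])
env.movel(t+.07*a,.12); st('off')
C=np.array([.497,-.2236,0])+.05*u+.095*n+.01*u
q,_=ori(yaw); env.grip(.06); env.movel(C+.24*Z,.25,rot=q); st('look'); env.dwell(.2)
c=calibration('wrist'); p,d=camera('wrist'); cv2.imwrite('pics/w2.png',p); W=cloud(c,d)
np.savez('w2.npz',p=p,d=d,W=W)
m=(W[...,2]>.008)&(W[...,2]<.022)&(np.linalg.norm(W[...,:2]-C[:2],axis=2)<.14)
nn,l,s_,ce=cv2.connectedComponentsWithStats(m.astype(np.uint8))
for i in range(1,nn):
    if s_[i,4]<300: continue
    cn=cv2.findContours((l==i).astype(np.uint8),0,1)[0][0][:,0]
    print(s_[i],cv2.minAreaRect((ray2plane(c,cn,.014)[:,:2]*1000).astype(np.float32)), W[l==i].mean(0))
```

```text
off t7.91 [ 0.507  -0.0598  0.1499] op0.0261 gf0.0 F [ 0.7 -0.6 -0.3]
look t9.40 [ 0.5214 -0.1134  0.2394] op0.0600 gf0.0 F [-0.7  0.   0.8]
[ 126   28   81   65 2532] ((584.7548217773438, 2.6735191345214844), (39.30192184448242, 61.21083068847656), 26.189327239990234) [ 0.58149965 -0.00500131  0.01370719]
[ 252   61   58  199 8463] ((539.4154052734375, -107.29296875), (158.8875274658203, 45.79761505126953), 19.59617042541504) [ 0.53024563 -0.11055874  0.01384901]
[ 351  191   93   94 2247] ((514.2945556640625, -219.19140625), (83.69991302490234, 76.18937683105469), 19.57175636291504) [ 0.52329156 -0.21286349  0.01080821]
[156 244  50  42 423] ((428.5853271484375, -54.655296325683594), (10.685738563537598, 55.29620361328125), 62.5645866394043) [ 0.43353166 -0.05605603  0.01050993]
```

View pics/w2.png

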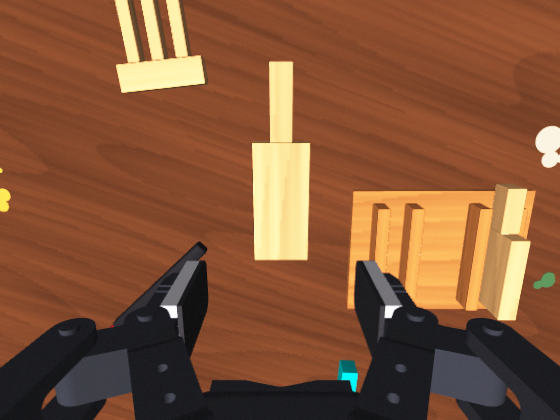

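The bat lies flat. The wrist picture shows its blade at (281,200) and handle at (281,100), and the measured outline is 159 x 46 mm. Next is a close look at the tray.

Run:
```python
from h import *
yaw=np.deg2rad(-17.87); u=np.array([np.cos(yaw),np.sin(yaw),0]); n=np.array([-u[1],u[0],0]); Z=np.array([0,0,1.])
T=np.array([.5468,.270,0])
P=T-.07*u+.31*Z; b=best(P,yaw); print(b[0],b[3]); 
q,_=ori(yaw); print(np.round(kin.inverse_kinematics(P,q),2))
env.reach(P,q); env.dwell(.15); st()
c=calibration('wrist'); p,d=camera('wrist'); cv2.imwrite('pics/w3.png',p); W=cloud(c,d); np.savez('w3.npz',p=p,d=d,W=W)
m=(W[...,2]>.014)&(W[...,2]<.026)&(np.linalg.norm(W[...,:2]-T[:2],axis=2)<.17)
m=cv2.morphologyEx(m.astype(np.uint8),cv2.MORPH_OPEN,np.ones((3,3)))
pts=np.argwhere(m)[:,::-1]; h=cv2.convexHull(pts.astype(np.int32))[:,0]
r=cv2.minAreaRect((ray2plane(c,h,.02)[:,:2]*1000).astype(np.float32)); print(r)
v=np.zeros_like(p); cv2.polylines(p,[cv2.boxPoints(cv2.minAreaRect(h.astype(np.float32))).astype(int)],1,(255,0,255),1); cv2.imwrite('pics/w3o.png',p)
```

```text
1.4324346663272398 [-0.49  0.3  -0.21  1.81  0.07  1.04 -2.6 ]
[-0.49  0.3  -0.21  1.81  0.07  1.04 -2.6 ]
 t11.32 [0.4808 0.2903 0.3098] op0.0604 gf0.0 F [ 0.1 -0.2  0.1]
((542.1832275390625, 273.46136474609375), (240.794921875, 180.13796997070312), 72.0489273071289)
```

View pics/w3o.png

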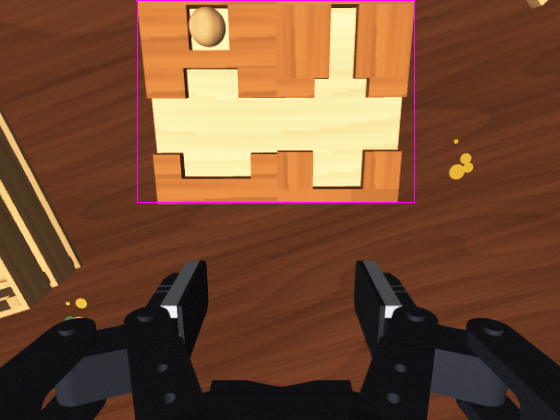

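Run:
```python
from h import *
c=calibration('wrist'); z=np.load('w3.npz'); p=z['p']
hsv=cv2.cvtColor(p,cv2.COLOR_BGR2HSV)
yaw=np.deg2rad(-17.95); u=np.array([np.cos(yaw),np.sin(yaw)]); n=np.array([-u[1],u[0]]); T=np.array([.5478,.2716])
ledge=((hsv[...,1]>95)&(hsv[...,2]>150)).astype(np.uint8)
for r in (20,50,165): print(r, hsv[r,300:372:2].tolist() if r==165 else '')
def tf(pts):
    P=ray2plane(c,pts,.02)[:,:2]-T; return np.c_[P@u,P@n]*1000
def rows(r0,r1,cseed,name):
    L=[];Rr=[]
    for r in range(r0,r1):
        k=cseed
        while not ledge[r,k]: k-=1
        L.append((k+.5,r)); k=cseed
        while not ledge[r,k]: k+=1
        Rr.append((k-.5,r))
    print(name,'left y',np.median(tf(L)[:,1]).round(2),'right y',np.median(tf(Rr)[:,1]).round(2))
def cols(c0,c1,rs,name,dirs=(-1,1)):
    for dd in dirs:
        E=[]
        for k in range(c0,c1):
            r=rs
            while not ledge[r,k]: r+=dd
            E.append((k,r-.5*dd))
        print(name,dd,'x',np.median(tf(E)[:,0]).round(2))
rows(160,180,337,'blade(-35,-85)'); rows(15,70,342,'neck(-48,-72)'); rows(158,170,215,'foot(94,26)'); rows(75,92,210,'stumps(84.5,35.5)')
cols(318,328,130,'blade col(22,-82)'); cols(335,350,130,'neckcol(-82)',(1,)); cols(192,230,130,'wicket(31,-71)')
```

```text
20 
50 
165 [[13, 181, 220], [13, 181, 220], [13, 180, 223], [13, 182, 226], [13, 180, 225], [13, 181, 226], [14, 180, 229], [26, 74, 254], [26, 71, 254], [26, 70, 254], [26, 69, 254], [26, 72, 254], [26, 72, 254], [26, 71, 254], [26, 74, 254], [26, 72, 254], [26, 71, 254], [26, 70, 254], [26, 71, 254], [26, 69, 254], [26, 70, 254], [26, 69, 254], [26, 70, 254], [26, 69, 254], [26, 70, 254], [26, 69, 254], [26, 72, 254], [26, 68, 254], [26, 69, 254], [26, 70, 254], [26, 70, 254], [13, 174, 126], [12, 183, 159], [13, 182, 219], [13, 181, 221], [13, 181, 216]]
blade(-35,-85) left y -35.1 right y -81.45
neck(-48,-72) left y -47.79 right y -68.54
foot(94,26) left y 89.8 right y 26.46
stumps(84.5,35.5) left y 80.95 right y 35.9
blade col(22,-82) -1 x 21.49
blade col(22,-82) 1 x -79.21
neckcol(-82) 1 x -79.22
wicket(31,-71) -1 x 28.29
wicket(31,-71) 1 x -69.14
```

Run:
```python
from h import *
c=calibration('wrist'); z=np.load('w3.npz'); p=z['p']
hsv=cv2.cvtColor(p,cv2.COLOR_BGR2HSV)
yaw=np.deg2rad(-17.95); u=np.array([np.cos(yaw),np.sin(yaw)]); n=np.array([-u[1],u[0]]); T=np.array([.5478,.2716])
R=cv2.Rodrigues(c['rvec'])[0]; o=(-R.T@c['tvec']); print('cam in tray',(o[:2]-T)@u,(o[:2]-T)@n,o[2], np.round(R[2],3))
floor=(hsv[...,1]<110)&(hsv[...,2]>200)
def tf(pts,h):
    P=ray2plane(c,pts,h)[:,:2]-T; return np.c_[P@u,P@n]*1000
for nm,c0,c1,rs in(('blade 22/-82',318,328,130),('neck 82',335,350,60),('blade -82',330,355,130),('wicket 31/-71',192,230,130)):
    for dd in(-1,1):
        E=[]
        for k in range(c0,c1):
            r=rs
            while floor[r,k]: r+=dd
            E.append((k,r-.5*dd))
        print(nm,dd,E[4],'z.006: %.2f  z.02: %.2f'%(np.median(tf(E,.006)[:,0]),np.median(tf(E,.02)[:,0])))
```

```text
cam in tray 0.0004681047283330521 -0.003550484010273117 0.37974027963860896 [-0.263  0.085 -0.961]
blade 22/-82 -1 (322, 78.5) z.006: 21.41  z.02: 20.63
blade 22/-82 1 (322, 185.5) z.006: -82.31  z.02: -79.21
neck 82 -1 (339, 7.5) z.006: 81.56  z.02: 78.53
neck 82 1 (339, 185.5) z.006: -82.33  z.02: -79.22
blade -82 -1 (334, 7.5) z.006: 81.56  z.02: 78.52
blade -82 1 (334, 185.5) z.006: -82.33  z.02: -79.22
wicket 31/-71 -1 (196, 69.5) z.006: 29.37  z.02: 28.29
wicket 31/-71 1 (196, 175.5) z.006: -71.85  z.02: -69.14
```

Run:
```python
from h import *
Z=np.array([0,0,1.])
y1=np.deg2rad(19.6); u=np.array([np.cos(y1),np.sin(y1),0]); C=np.array([.5111,-.1174,0])+.010*u; q1,_=ori(y1)
y2=np.deg2rad(-17.95); u2=np.array([np.cos(y2),np.sin(y2),0]); n2=np.array([-u2[1],u2[0],0]); T=np.array([.5475,.2719,0])
D=T-.020*u2-.060*n2; q2,_=ori(y2)
print(kin.inverse_kinematics(D+.0825*Z,q2))
env.grip(.064,40); env.reach(C+.14*Z,q1); st()
print(env.movel(C+.0765*Z,.07,stop_force=8)); st('down')
env.grip(.04,40); st('grip')
env.movel(C+.15*Z,.15); st('lift')
env.movel(D+.15*Z,.3,rot=q2); env.dwell(.2); st('above')
p,d=camera('wrist'); cv2.imwrite('pics/w4.png',p)
```

```text
[-0.41165923  0.59330832 -0.14001844  1.9840524   0.14430631  0.57353437
 -2.53353115]
 t13.22 [ 0.5212 -0.113   0.1404] op0.0638 gf0.0 F [ 0.2  0.2 -0. ]
False
down t14.28 [ 0.5209 -0.1141  0.0768] op0.0643 gf0.0 F [0.7 0.6 0.7]
grip t14.57 [ 0.5209 -0.1141  0.0773] op0.0446 gf41.1 F [-1.2 -0.4  5.5]
lift t15.22 [ 0.5201 -0.114   0.1495] op0.0443 gf40.9 F [ 0.2 -0.1 -0.8]
above t16.68 [0.5102 0.2195 0.1499] op0.0447 gf40.9 F [ 0.9 -0.6 -0.7]
```

View pics/w4.png

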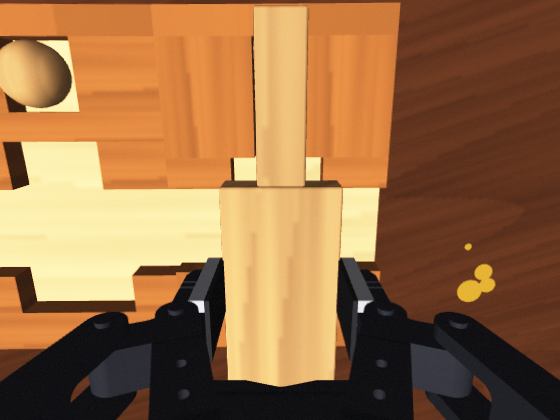

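The bat is held over its pocket. The blade is centred at column 281 and the pocket at about column 278, so they are aligned. I'll lower it.

Run:
```python
from h import *
Z=np.array([0,0,1.])
y2=np.deg2rad(-17.95); u2=np.array([np.cos(y2),np.sin(y2),0]); n2=np.array([-u2[1],u2[0],0]); T=np.array([.5475,.2719,0])
D=T-.020*u2-.060*n2; q2,_=ori(y2)
env.movel(D+.105*Z,.12,rot=q2); st()
print(env.movel(D+.0830*Z,.03,stop_force=5)); st('low')
p,d=camera('wrist'); cv2.imwrite('pics/w5.png',p)
```

```text
t17.26 [0.5101 0.2209 0.105 ] op0.0446 gf40.9 F [0.6 0.5 0.1]
True
low t17.96 [0.5097 0.2209 0.0833] op0.0450 gf41.5 F [-0.9 -0.5  4.6]
```

View pics/w5.png

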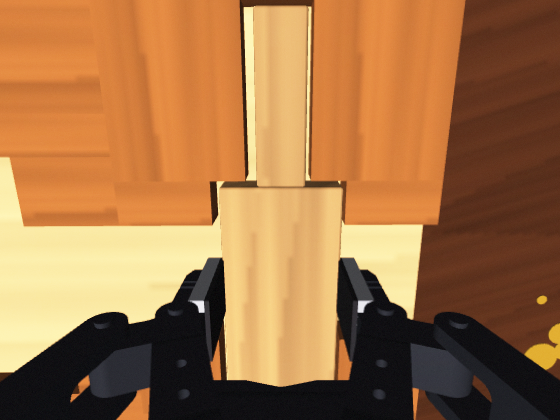

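Run:
```python
from h import *
Z=np.array([0,0,1.])
y2=np.deg2rad(-17.95); u2=np.array([np.cos(y2),np.sin(y2),0]); n2=np.array([-u2[1],u2[0],0]); T=np.array([.5475,.2719,0])
D=T-.020*u2-.060*n2
env.grip(.060); st('open'); t=np.array(env.get_state()['tcp_pos'])
env.movel(t+.08*Z,.12)
y=np.deg2rad(25.9); q,_=ori(y); C=np.array([.610,.0176,0])
env.reach(C+.25*Z-.02*np.array([np.cos(y),np.sin(y),0]),q); env.dwell(.2); st('look')
c=calibration('wrist'); p,d=camera('wrist'); W=cloud(c,d)
pt,dt=camera('top'); cv2.imwrite('pics/t6.png',np.vstack([cv2.resize(p,(400,300)),cv2.resize(pt[150:285,40:220],(400,300))]))
m=(W[...,2]>.008)&(W[...,2]<.022)&(np.linalg.norm(W[...,:2]-C[:2],axis=2)<.075)
m=m.astype(np.uint8); h=cv2.convexHull(np.argwhere(m)[:,::-1].astype(np.int32))[:,0]
P=ray2plane(c,h,.014)[:,:2]
print(cv2.minAreaRect((P*1000).astype(np.float32)))
Wt=cloud(calibration('top'),dt); 
for x,yy in((-30,-60),(-70,-60),(10,-60),(60,-60),(-60,-15)):
    s=T+x/1000*u2+yy/1000*n2+.02*Z; a=proj(calibration('top'),s)[0].round().astype(int); print((x,yy),np.median(Wt[a[1]-2:a[1]+3,a[0]-2:a[0]+3,2]).round(4))
```

```text
open t18.31 [0.509  0.2205 0.0826] op0.0598 gf0.0 F [-0.7 -0.   1. ]
look t20.35 [0.5916 0.0105 0.2494] op0.0598 gf0.0 F [ 0.7  0.4 -0.5]
((610.7669677734375, 18.221023559570312), (96.80528259277344, 63.54047393798828), 26.037002563476562)
(-30, -60) 0.0199
(-70, -60) 0.0205
(10, -60) 0.0197
(60, -60) 0.0195
(-60, -15) 0.0193
```

View pics/t6.png

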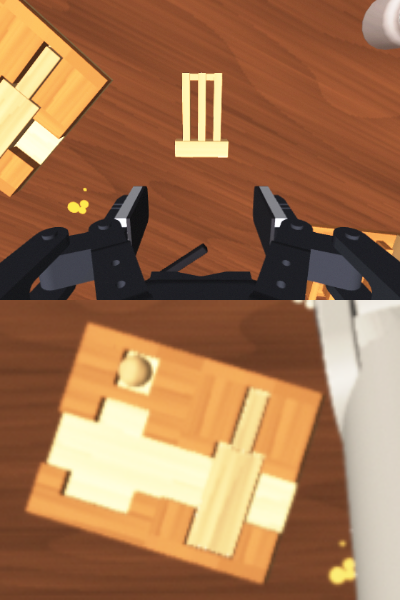

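The bat is home and flush: its top measures 20 mm, level with the ledge. Now the wicket, whose foot faces the robot as the tray needs.

Run:
```python
from h import *
Z=np.array([0,0,1.])
y1=np.deg2rad(26.0); C=np.array([.6108,.0182,0]); q1,_=ori(y1)
y2=np.deg2rad(-17.95); u2=np.array([np.cos(y2),np.sin(y2),0]); n2=np.array([-u2[1],u2[0],0]); T=np.array([.5475,.2719,0])
D=T-.0205*u2+.060*n2; q2,_=ori(y2)
print(kin.inverse_kinematics(D+.0825*Z,q2))
env.grip(.064,30); env.movel(C+.13*Z,.2,rot=q1)
print(env.movel(C+.0765*Z,.07,stop_force=8)); st('down')
env.grip(.035,30); st('grip')
env.movel(C+.15*Z,.15); st('lift')
env.movel(D+.15*Z,.25,rot=q2); env.dwell(.2)
env.movel(D+.108*Z,.12,rot=q2); st('above')
print(env.movel(D+.0830*Z,.03,stop_force=5)); st('low')
p,d=camera('wrist'); cv2.imwrite('pics/w7.png',p)
```

```text
[-0.63640643  0.68630714 -0.01540905  1.78069679  0.01563148  0.67470652
 -2.5446169 ]
False
down t22.34 [0.6111 0.0182 0.0767] op0.0642 gf0.0 F [ 0.3 -0.9  0.1]
grip t22.65 [0.6113 0.0182 0.0772] op0.0444 gf31.1 F [-0.7 -0.3  5.9]
lift t23.29 [0.6103 0.0181 0.1494] op0.0439 gf30.6 F [-0.6 -0.  -1. ]
above t25.43 [0.5465 0.3352 0.1079] op0.0442 gf30.6 F [-0.  -0.  -0.6]
True
low t26.22 [0.5462 0.3351 0.0832] op0.0441 gf31.2 F [-0.5  0.7  4.7]
```

View pics/w7.png

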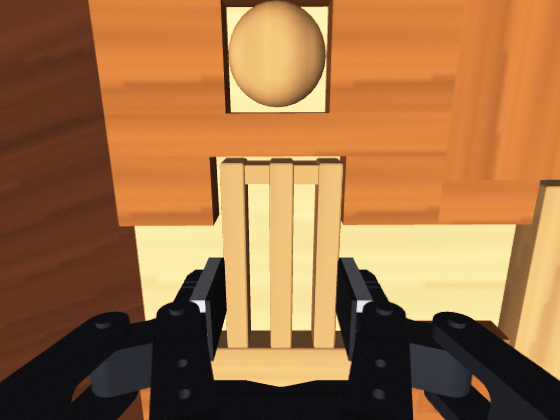

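The wicket is down in its pocket, with the stumps at (282,250) and the foot at (280,360). I'll release it, retract and check heights.

Run:
```python
from h import *
Z=np.array([0,0,1.])
y2=np.deg2rad(-17.95); u2=np.array([np.cos(y2),np.sin(y2),0]); n2=np.array([-u2[1],u2[0],0]); T=np.array([.5475,.2719,0])
env.grip(.060); t=np.array(env.get_state()['tcp_pos'])
env.movel(t+.10*Z,.12); env.movel(T+[-.05,-.22,.30],.3); env.dwell(.3); st()
c=calibration('top'); pt,dt=camera('top'); Wt=cloud(c,dt)
for x,yy in((-30,-60),(-70,-60),(60,-60),(-59,60),(-59,84),(-59,36),(10,60),(10,79),(10,41),(0,0)):
    s=T+x/1000*u2+yy/1000*n2+.02*Z; a=proj(c,s)[0].round().astype(int); print((x,yy),np.median(Wt[a[1]-1:a[1]+2,a[0]-1:a[0]+2,2]).round(4))
cv2.imwrite('pics/t8.png',cv2.resize(pt[60:280,30:430],None,fx=2,fy=2))
```

```text
t29.03 [0.4975 0.0527 0.2996] op0.0602 gf0.0 F [ 0.1 -0.5  0.4]
(-30, -60) 0.6073
(-70, -60) 0.0212
(60, -60) 0.5602
(-59, 60) 0.0195
(-59, 84) 0.0189
(-59, 36) 0.0205
(10, 60) 0.02
(10, 79) 0.017
(10, 41) 0.0186
(0, 0) 0.0057
```

View pics/t8.png

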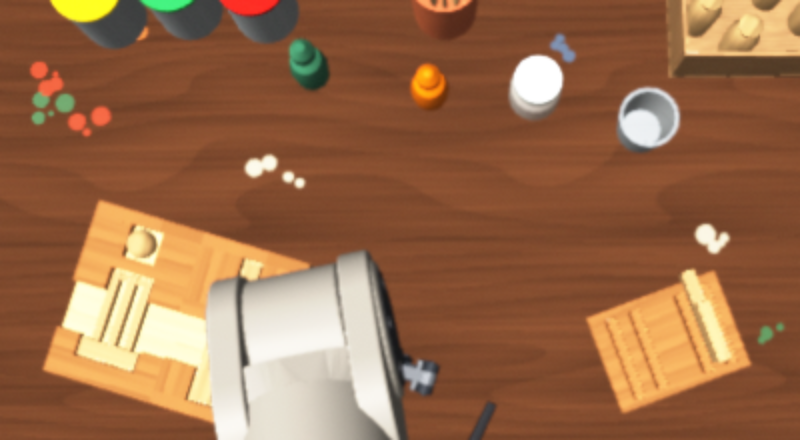

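The wicket at (115,315) sits flush in its outline. The bat's visible ends are in its pocket, and the short bat, ball and other bystanders are where they were. I'm handing the job in.

```bash
python3 -c "
from h import *
print(job.job_done())"
```

```text
the job is handed in; nothing more can be done
None
```

The job is handed in at about 29 s: the long bat and then the wicket were laid flat and flush in their tray compartments, and the short bat, ball and other bystanders were left untouched.

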